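# Step the filter turret of an eye-clinic instrument round to the slit mark

## Robot

A 6-joint arm with a two-finger parallel gripper is mounted at the origin on the work surface. World frame = base frame: x ahead of the robot, y to its left, z up, the work surface at z = 0. Lengths are in m, angles in rad, forces in N, time in s.
With the tool pointing down it reaches from about 0.375 to 0.9 m from the base axis. Payload 3.1 kg.
Tool frame: the origin (TCP) lies midway between the tips of the shut fingers; the grasp point (between the pads) lies 19 mm behind it; z points along the fingers, y is the line along which they close (so a half turn about z gives the same grasp; the last joint's range is limited). The gripper opens to 85 mm and grips with 20 to 120 N. Pads are 22 mm wide; open, the fingers measure 114 mm over their backs; the gripper's body (76 mm by 85 mm) begins 54 mm behind the grasp point. The pads swing forward as they close: fully open they stand 13 mm farther back than shut.
Start: joints at [1.113, 0.527, 1.433, -0, 1.181, -0.178], TCP at [0.173, 0.601, 0.231] pointing down, gripper open.
Joint ranges: [-3.08, 3.08], [-0.75, 2.2], [0.22, 2.44], [-1.43, 4.57], [0, 2.65], [-2.85, 2.85]. Speed limits (rad/s): [2.79, 2.79, 3.14, 3.14, 3.14, 3.14].

## Interface

Orientations are given as a unit quaternion [x, y, z, w].
In Python, from station import manip gives the robot as it stands.
- The arm moves only by the tool step_arm, never from a script. Its argument "targets" is text: rows parted by semicolons, each of 4 numbers parted by spaces: the shift along the tool's x, y, z in mm, then the turn about the tool's z in degrees. A call has 1 to 12 rows; each row is the pose to reach, as a shift and turn from the pose commanded when the call began, along the tool's axes at that moment; what a row does not reach only later rows make up. A row lasts 1/10 s, in which the tool goes at most 50 mm and 8.59 degrees, less where a joint would pass 70% of its speed; a pose out of reach is approached as far as the arm can. A call with a gripper value outside its range is refused whole. "gripper" is the closure, from 0 (fully open) to 1 (shut), set as the call begins (left out, the last holds). The fingers move at their own pace and stop on an object; "squeeze" is the grip in N (left out, the last holds). Time passes only in rows, so rows that repeat a pose let the fingers close. It gives the time, the measured TCP pose, the force, the opening and the grip force at its end, in the units of the state.
- manip.sense(): the state, without advancing time (a new reading comes with each control period).
- manip.snapshot(name): name is "scene" or "top" or "wrist"; returns the picture (384x512x3 uint8, red, green, blue); there is no depth.
- manip.get_calibration(name): a dict with "fov_y" (degrees; the focal length in pixels is half the picture's height over the tangent of half this angle, whatever the lens; pixels are square), "cx", "cy" (the principal point, pixels), "extrinsics" (4x4, takes a point from camera to world coordinates); the wrist camera has in their place "tool_from_camera" (4x4, takes a point from camera to tool coordinates, whose origin is the TCP and whose axes are the flange's). Camera axes: x right, y down, z forward; pixel columns grow to the right and rows downward; lengths in m; the calibration is good to about 2 mm. A picture is of the moment at which its call begins: read the wrist's pose just before it. get_calibration takes no time and is no camera call.
- manip.sign_off(): hands the job in; it is judged then, once.
Trained networks look in the newest picture that a camera, given by its name, has taken for a name from the list of things; names that differ only in an ending like _2 or _b are one class to them, and where a whole thing is asked for, a point or a joint stands for the part that bears it (a point fixed in the world has none). Each returns a list of dicts, best first, with "p" (0 to 1); they miss things now and then, are a little off and sometimes report something else, mostly with a low value. They report only what shows in the picture. A call takes as long as a camera call.
- manip.recognise(camera, query): "position" ([column, row] in pixels, amid what is visible of it).
- manip.masks_of(camera, query): "pixels" (384x512 bool, what is visible of it) and "position" ([column, row] in pixels, amid what is visible of it).
- manip.mark_of(camera, query): "position" ([column, row] in pixels: a listed point, or the origin of a listed thing).
The state is a dict: "t": time; "q": joint angles; "qd": joint speeds; "tau": joint torques, N m; "tcp_pos": TCP position; "tool_rot": TCP orientation; "force": force on the tool from outside, world axes, zero at the start; "ft_torque": the same for the moment, N m; "finger_gap": opening from 0.0 (shut) to 1.0 (fully open); "gripper_force": force on a finger pad.
Only numpy, scipy, OpenCV 4.12 (cv2) and the standard library are available. Lean on these libraries where they do the work, as an engineer would, in place of code of your own. Each camera call takes 0.05 s, during which the arm holds its last target. There are 200 camera calls.

## Task

Set the instrument's filter turret to the slit: with the fingertips, gently push the black upright tab sideways, click by click, until the tab points straight at the round plate bearing a single white bar (the slit mark) and the turret has clicked home there. Only push the tab, do not pinch it; leave the other things on the table alone, and finish with the hand clear.

Things in the scene. Friction and masses are not known exactly. Their poses are not given: they have to be found in the camera images.
- turret_axis (a point): point on the turret's vertical axis, at the top face of the disc, 90 mm above the table. The aluminium disc, 120 mm across, has a ring of round glass windows and a black hub 28 mm across, 8 mm high; it turns on the fixed white round base, 276 mm across, 70 mm high
- lamp_head (a point): top centre of the fixed white lamp head opposite the tab's start: a box 60 mm deep (radially) and 110 mm wide, rising to 122 mm above the table; its inner face is 70 mm from the turret axis, and a black barrel points outward from it
- tab (a point): black tab at the turret's edge: an upright fin 30 mm long radially, 8 mm thick, reaching from 86 to 130 mm above the table. Origin at its centre, 80 mm from the turret axis, 108 mm above the table. x axis: inward to the turret axis; y: across the 8 mm; z up. Both sides are clear above the base (70 mm) and disc (90 mm)
- pointer (a point): the point on the base that the tab points at: on the outward line of the tab, 112 mm from the turret axis, 72 mm above the table; turns with the tab
- slit_mark (a point): top centre of the slit mark: a black round plate 40 mm across, 2 mm thick, with one white bar 32 x 8 mm, fixed on the base 112 mm from the turret axis. Three similar plates bear a big white disc, a small white dot and a white cross. The four sit 45 and 90 degrees to either side of the tab's start, in any order
- turret (a joint): turret angle (rad), 0 at the start, growing counter-clockwise seen from above; stops at -1.8 and +1.8. It clicks every 45 degrees (0.785 rad), at 0, +-0.785, +-1.571: pushed beyond half-way the tab runs on by itself to the next click and stays. 2 to 3 N sideways on the tab takes it over a click
- drops: bystander: small white drops bottle with cap, 32 mm across, 75 mm high, upright; origin at centre of underside
- torch: bystander: pen torch of steel and black plastic, 135 mm long, 20 mm thick, lying along its x axis; origin under its middle at table height
- pot: bystander: clear plastic pot, 68 mm across, 60 mm high, upright; origin at centre of underside

How it is judged:
By the outcome, as a careful person would: the job done as asked, in the order asked, and still so for the second after the job is handed in, with the robot touching nothing.
It also fails if it takes over 40 s, if anything falls off the work surface, if the arm or the gripper's body presses on something with over 40 N, if the wrist force passes 120 N, or if a joint passes its speed limit or range.

## Working session

There is one attempt and no reset: what is moved stays moved. The work goes in short steps, Python scripts to look and compute and a tool call to move; the robot and the scene stay as the last step left them, time stands still between calls to the robot, and variables do not carry over. Pictures are saved under pics/ and viewed, at most 10 in all, crops included, and the job is handed in when it is done.

Besides the shell and the picture viewer there is one more tool, called after ">>>" as name(argument=value, ...) on one line, values as JSON. step_arm: Moves the arm, as the interface text tells. Its arguments: {"type":"object","properties":{"targets":{"type":"string"},"gripper":{"type":"number"},"squeeze":{"type":"number"}},"required":["targets"]}

```bash
mkdir -p pics; cat > h.py <<'E'
import numpy as np, cv2
from station import manip
def save(n,f):
    im=np.array(manip.snapshot(n)); cv2.imwrite(f,im[:,:,::-1]); return im
def world(cam,px,z):
    c=manip.get_calibration(cam); f=192/np.tan(np.radians(c['fov_y']/2)); E=np.array(c['extrinsics'])
    d=E[:3,:3]@np.array([(px[0]-c['cx'])/f,(px[1]-c['cy'])/f,1]); o=E[:3,3]
    return o+d*(z-o[2])/d[2]
E
python3 - <<'E'
from h import *
a=save('top','pics/top.png'); b=save('scene','pics/scene.png')
Z=dict(turret_axis=.09,lamp_head=.122,tab=.108,pointer=.072,slit_mark=.072,drops=0,torch=0,pot=0)
for cam in('top','scene'):
    for n,z in Z.items():
        for r in manip.mark_of(cam,n)[:2]:
            print(cam,n,round(r['p'],2),np.round(r['position'],1),np.round(world(cam,r['position'],z),4))
s=manip.sense(); print(s['t'],s['tcp_pos'],s['tool_rot'],s['finger_gap'])
cv2.imwrite('pics/both.png',cv2.resize(np.hstack([a,b])[:,:,::-1],(800,300)))
E
```

```text
top turret_axis 0.88 [215.7 193. ] [0.5645 0.0538 0.09  ]
top turret_axis 0.5 [216.4 222.4] [0.4908 0.0523 0.09  ]
top lamp_head 0.86 [208.2 149.7] [0.6677 0.0697 0.122 ]
top tab 0.79 [214.9 220.5] [0.4935 0.0546 0.108 ]
top pointer 0.84 [218.1 235.4] [0.4602 0.0494 0.072 ]
top pointer 0.45 [213.  187.8] [0.5811 0.0619 0.072 ]
top slit_mark 0.51 [182.9 228.6] [0.4785 0.1374 0.072 ]
top drops 0.43 [125.2 214.8] [0.5249 0.3014 0.    ]
top torch 0.63 [352.9 237.7] [ 0.4548 -0.3015  0.    ]
top pot 0.94 [345.3 162.8] [ 0.6578 -0.2913  0.    ]
scene turret_axis 0.89 [293.5 196. ] [0.5675 0.0577 0.09  ]
scene lamp_head 0.88 [301.3 222.5] [0.672 0.066 0.122]
scene lamp_head 0.54 [164.3 186.2] [ 0.5676 -0.2536  0.122 ]
scene tab 0.85 [284.4 165.6] [0.4792 0.0381 0.108 ]
scene pointer 0.78 [286.9 170.7] [0.4615 0.0477 0.072 ]
scene pointer 0.27 [384.  206.9] [0.5849 0.2793 0.072 ]
scene slit_mark 0.56 [316.7 178.7] [0.4906 0.1247 0.072 ]
scene drops 0.61 [382.8 202.8] [ 0.511   0.3127 -0.    ]
scene torch 0.57 [167.  183.6] [ 0.4451 -0.2934  0.    ]
scene pot 0.63 [285.1 165.1] [0.3646 0.0513 0.    ]
scene pot 0.55 [149.1 245.3] [ 0.6554 -0.2991  0.    ]
0.9 [0.1725614  0.60067218 0.23133306] [ 1.39442351e-01  9.90230191e-01  1.20217440e-05 -1.32811887e-05] 0.9974997940543096
```

View pics/top.png

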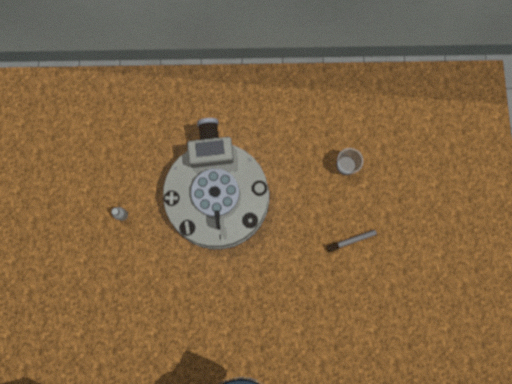

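View pics/scene.png

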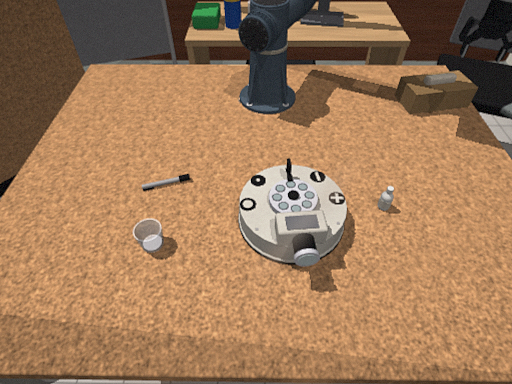

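The single-bar plate is at top (187,228) and scene (317,177), on the +y side of the tab. That makes it one click clockwise (about -45°). I'll approach with shut fingers on the tab's -y side, staying high for now.

>>> step_arm(targets="-20 -20 0 0;-50 -52 0 0;-85 -88 0 0;-120 -125 0 0;-155 -161 0 0;-190 -198 0 0;-225 -234 0 0;-260 -271 0 0;-295 -307 0 0;-325 -338 0 0;-350 -364 0 0;-364 -379 0 0", gripper=1, squeeze=20)

```text
t: 2.1
tcp_pos: [0.4195, 0.1334, 0.2317]
tool_rot: [0.141, 0.99, -0.0, 0.001]
force: [1.2, -0.3, -0.8]
finger_gap: 0.001
gripper_force: 0.0
```

>>> step_arm(targets="-20 -20 0 -5;-50 -52 0 -12;-80 -84 0 -18;-100 -104 0 -21;-100 -104 0 -21;-100 -104 0 -21")

```text
t: 2.7
tcp_pos: [0.485, 0.008, 0.2312]
tool_rot: [-0.042, 0.999, 0.0, -0.0]
force: [-0.4, -0.2, 0.5]
finger_gap: 0.002
gripper_force: 0.0
```

```bash
cat >> h.py <<'E'
from scipy.spatial.transform import Rotation as R
def wworld(px,z,s):
    c=manip.get_calibration('wrist'); f=192/np.tan(np.radians(c['fov_y']/2))
    T=np.eye(4);T[:3,:3]=R.from_quat(s['tool_rot']).as_matrix();T[:3,3]=s['tcp_pos'];E=T@np.array(c['tool_from_camera'])
    d=E[:3,:3]@np.array([(px[0]-c['cx'])/f,(px[1]-c['cy'])/f,1]); o=E[:3,3]
    return o+d*(z-o[2])/d[2]
E
python3 - <<'E'
from h import *
s=manip.sense(); print(s['t'],s['tcp_pos'],s['force'],s['finger_gap']); print(R.from_quat(s['tool_rot']).as_matrix().round(3))
save('wrist','pics/w1.png')
for n,z in dict(turret_axis=.09,lamp_head=.122,tab=.108,pointer=.072,slit_mark=.072).items():
    for r in manip.mark_of('wrist',n)[:2]: print(n,round(r['p'],2),np.round(r['position'],1),wworld(r['position'],z,s).round(4))
E
```

```text
2.7 [0.48496092 0.00801146 0.23117864] [-0.35245328 -0.20221649  0.52764145] 0.0017014921486500374
[[-0.996 -0.084 -0.001]
 [-0.084  0.996  0.001]
 [ 0.001  0.001 -1.   ]]
turret_axis 0.8 [293. 255.] [0.5661 0.0562 0.09  ]
lamp_head 0.6 [299.  193.5] [0.485  0.0478 0.122 ]
tab 0.63 [296. 192.] [0.4878 0.0473 0.108 ]
slit_mark 0.6 [365. 180.] [0.4781 0.1272 0.072 ]
```

View pics/w1.png

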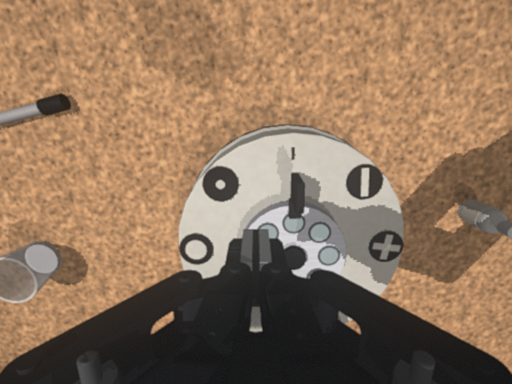

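The wrist view confirms the bar plate at (365,182), the tab at (297,195) and the axis at (293,255). The positions agree with the top view. Next I descend beside the tab.

>>> step_arm(targets="0 0 15 0;0 0 40 0;0 0 70 0;0 0 98 0;0 0 115 0;0 0 126 0;0 0 126 0;0 0 126 0")

```text
t: 3.8
tcp_pos: [0.4855, 0.0085, 0.1057]
tool_rot: [-0.044, 0.999, -0.0, 0.0]
force: [0.5, -0.1, -0.0]
finger_gap: 0.002
gripper_force: 0.0
```

>>> step_arm(targets="0 4 0 0;0 8 0 0;0 12 0 0;0 15 0 0;0 17 0 0;0 17 0 0;0 17 0 0")

```text
t: 4.5
tcp_pos: [0.4837, 0.0253, 0.1053]
tool_rot: [-0.043, 0.999, -0.0, 0.0]
force: [0.5, -0.6, 0.0]
finger_gap: -0.002
gripper_force: 0.0
```

>>> step_arm(targets="0.7 3 0 2;1.3 6 0 4;1.8 9 0 6;2.2 12 0 8;2.5 15 0 10;2.7 18 0 12;2.8 21.5 0 14;2.7 24.5 0 16;2.6 27.5 0 18;2.3 30.5 0 20;2.3 30.5 0 20")

```text
t: 5.6
tcp_pos: [0.4783, 0.0554, 0.1052]
tool_rot: [0.131, 0.991, -0.0, -0.001]
force: [-0.4, -0.6, 0.5]
finger_gap: -0.001
gripper_force: 0.5
```

```bash
python3 - <<'E'
from h import *
s=manip.sense(); print(s['t'],s['tcp_pos'],s['force'])
im=save('wrist','pics/w2.png')
E
```

```text
5.6 [0.47828566 0.05536265 0.1052025 ] [-0.39824414 -0.55781971  0.54627372]
```

View pics/w2.png

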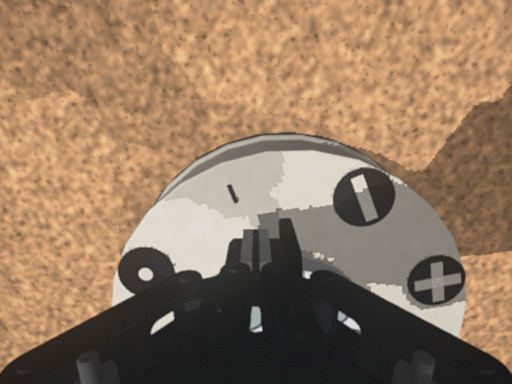

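The tab at (288,235) has moved off its start line (233,193), with the fingertip close behind it. I continue along the arc past half-way.

>>> step_arm(targets="0.4 1.5 0 1;0.7 3 0 2;1 4.5 0 3;1.3 6 0 4;1.5 7.5 0 5;1.8 9 0 6;2 10.5 0 7;2.2 12 0 8;2.2 12 0 8;2.2 12 0 8")

```text
t: 6.65
tcp_pos: [0.4798, 0.0677, 0.1054]
tool_rot: [0.2, 0.98, 0.0, 0.0]
force: [-0.1, 0.1, 0.3]
finger_gap: -0.001
gripper_force: 0.0
```

```bash
python3 - <<'E'
from h import *
s=manip.sense(); print(s['t'],s['tcp_pos'],s['force'])
a=save('wrist','pics/w3.png'); b=save('scene','pics/s3.png')
c=cv2.resize(b[140:270,215:365],(450,390)); cv2.imwrite('pics/c3.png',np.hstack([cv2.resize(a,(350,390)),c])[:,:,::-1])
E
```

```text
6.65 [0.47983496 0.06770361 0.10535805] [-0.06886295  0.14782112  0.34836153]
```

View pics/c3.png

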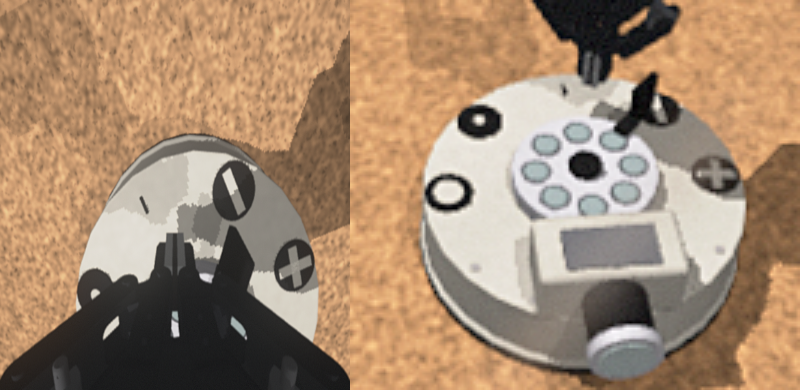

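The tab has run on to the bar plate and the fingers are free of it. I back off, rise and move clear.

>>> step_arm(targets="0 -5 0 0;0 -12 0 0;0 -18 -5 0;0 -20 -25 0;0 -20 -60 0;0 -20 -95 0;0 -20 -125 0;10 -50 -140 0;20 -90 -145 0;30 -125 -145 0;30 -140 -145 0;30 -140 -145 0")

```text
t: 7.95
tcp_pos: [0.3962, -0.051, 0.2508]
tool_rot: [0.202, 0.979, -0.0, 0.0]
force: [0.3, 0.7, 0.2]
finger_gap: -0.001
gripper_force: 0.0
```

```bash
python3 - <<'E'
from h import *
s=manip.sense(); print(s['t'],s['tcp_pos'],s['force'])
b=save('top','pics/t4.png'); manip.snapshot('scene')
P={}
for cam in('top','scene'):
    for n,z in dict(turret_axis=.09,tab=.108,pointer=.072,slit_mark=.072).items():
        for r in manip.mark_of(cam,n)[:1]: 
            p=world(cam,r['position'],z); P[n]=p; d=p-P['turret_axis']; print(cam,n,round(r['p'],2),p.round(4),np.degrees(np.arctan2(d[1],d[0])).round(1))
cv2.imwrite('pics/c4.png',cv2.resize(b[115:265,105:305],(800,600),interpolation=2)[:,:,::-1])
E
```

```text
7.95 [ 0.39621579 -0.05103776  0.25076371] [0.27304731 0.74453218 0.21970347]
top turret_axis 0.7 [0.565  0.0553 0.09  ] 0.0
top tab 0.58 [0.5083 0.111  0.108 ] 135.5
top pointer 0.62 [0.4839 0.1287 0.072 ] 137.9
top slit_mark 0.67 [0.4852 0.1317 0.072 ] 136.3
scene turret_axis 0.97 [0.5759 0.0616 0.09  ] 0.0
scene tab 0.76 [0.4984 0.1011 0.108 ] 153.0
scene pointer 0.61 [0.469 0.127 0.072] 148.5
scene slit_mark 0.52 [0.4931 0.1271 0.072 ] 141.6
```

View pics/c4.png

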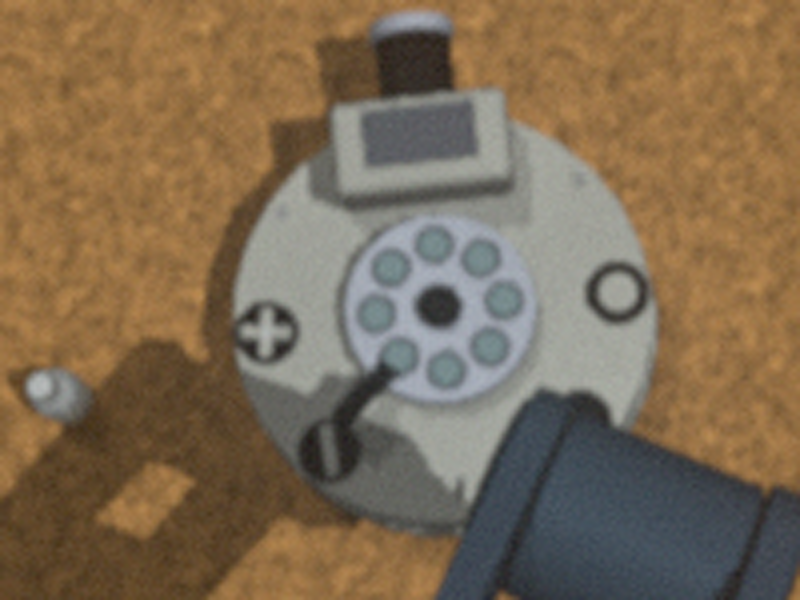

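The top view shows the tab (370,390) lined up with the bar plate (330,450). The arm is clear and the bottle is undisturbed. The windows repeat every 45°, so I'll compare their phase before and after to confirm the click, then hand in.

```bash
python3 - <<'E'
from h import *
g=[cv2.resize(cv2.cvtColor(cv2.imread(f),6)[115:265,105:305],(800,600),interpolation=2).astype(float) for f in('pics/top.png','pics/t4.png')]
yy,xx=np.mgrid[:600,:800]; c=(438,306); dx,dy=xx-c[0],yy-c[1]; r=np.hypot(dx,dy); m=(r>45)&(r<85)&(dy<-5)
best=[]
for a in np.arange(-15,15.1,.5):
    w=cv2.warpAffine(g[1],cv2.getRotationMatrix2D(c,a,1),(800,600)); best.append((np.corrcoef(w[m],g[0][m])[0,1].round(3),a))
best=sorted(best)[::-1][:3]; print(best)
if abs(best[0][1])<=1.5: print(manip.sign_off())
E
```

```text
[(np.float64(0.981), np.float64(0.5)), (np.float64(0.976), np.float64(1.0)), (np.float64(0.976), np.float64(0.0))]
the job is handed in; nothing more can be done
None
```

The turret is one click clockwise with the tab pointing at the slit mark, its windows within about 0.5° of the click position; the hand is clear and the job was handed in at about 8 s.

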